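Reset the dose stop of a syringe-filling stand

TASK

Set the dose stop of the syringe-filling stand to its new mark: slacken the knurled lock ring by its post (anticlockwise from above) until it no longer grips the knob, then turn the bar-shaped adjuster knob on top clockwise until its pointed nose points at the raised mark on the collar. Then do the lock ring up again (clockwise) so that it clamps firmly without being forced, the nose still at the mark; never force the knob while it is clamped, and leave the things around the stand where they are.

Things in the scene. Friction and masses are not known exactly. Their poses are not given: they have to be found in the camera images.
- stand: Fixed syringe-filling stand: aluminium base plate 150 x 250 x 12 mm, white housing 115 x 115 mm on it, top 40 mm above the table; the upright dose-stop head stands on its middle. By the +y edge a capped syringe in a cradle (up to 48 mm high), by the -y edge a low grey block. Origin: on the table, under the head's vertical axis, shared by collar, ring and knob; z up.
- collar: Fixed flat aluminium collar, 104 mm across, 3 mm thick, its underside 40 mm above the table. It carries one raised dark steel mark, a rib 17 x 6 mm reaching from 34 to 51 mm from the axis, top 48 mm above the table. Origin on the axis at the underside; +x points from the axis along the mark.
- mark (a point): Top of the raised mark on the collar, 42.5 mm from the head's axis, 48 mm above the table.
- lock_ring (a joint): Turn of the lock ring, rad: + anticlockwise from above (loosening). Tight near 0 at the start, stops at -1.6 and 1.4. It turns with an even drag of about 0.3 Nm (some 5 N at the post) and stays where left; it is quite free of the knob from 0.5 rad looser than at the start. Turning the knob clockwise lowers the inner seat: the ring then bites farther on, always at a value under 0.2, to be felt.
- adjuster: Black knob above the ring: round skirt 34 mm across, 15 mm tall, and on it a bar grip 36 mm long, 14 mm wide, 98 to 122 mm above the table, with a pointed nose at one end. Origin on the axis at the skirt's underside, 83 mm above the table; +x towards the nose. Turns about the axis only (0.5 to 1.5 rad clockwise needed), about 0.05 Nm when the ring is slack; does not rise, stays where left.
- nose (a point): Tip of the knob's pointed nose, 21 mm from the axis, 108 mm above the table.
- washer: Clamp washer hidden inside the ring, pressing on the knob; not handled. It does not press until the ring, turned clockwise, bites; from there the torque on the ring (push at the post x 55 mm, plus twist of the grip) grows over the plain drag by about 0.6 Nm per rad. Properly tight is 0.12 to 0.3 Nm over the drag, 0.2 to 0.5 rad past the bite: aim for the middle; 0.6 rad past it is overtight.
- dish: Grey pulp kidney dish, about 92 x 210 mm, 36 mm tall, standing loose on the table near the stand; origin under its centre. Leave it.
- vial: Small glass vial with an aluminium cap, 26 mm across, 50 mm tall, loose on the table; origin under its centre. Leave it.
- glove_box: Cardboard glove box 125 x 240 x 75 mm, loose on the table beyond the stand; origin under its centre. Leave it.
- post (a point): Centre of the top of the lock ring's post, 84 mm above the table, 55 mm from the head's axis. The ring is a knurled steel cylinder 60 mm across (47 to 83 mm above the table); from it a flat arm (12 mm wide, top 62 mm above the table) reaches out to this upright round post, 12 mm across, its top 22 mm free above the arm. Turn the ring by the post, from above.

How it is judged:
By the outcome, as a careful person would: the job done as asked, in the order asked, and still so for the second after the job is handed in, with the robot touching nothing.
It also fails if it takes over 67 s, if anything falls off the work surface, if the arm or the gripper's body presses on something with over 40 N, if the wrist force passes 120 N, or if a joint passes its speed limit or range.

ROBOT

A 6-joint arm with a two-finger parallel gripper is mounted at the origin on the work surface. World frame = base frame: x ahead of the robot, y to its left, z up, the work surface at z = 0. Lengths are in mm, angles in rad, forces in N, time in s.
With the tool pointing down it reaches from about 350 to 975 mm from the base axis. Payload 7.1 kg.
Tool frame: the origin (TCP) lies on the mounting face of the last link; the fingertips stand 182 mm ahead of it and the grasp point (between the pads) lies 163 mm ahead of it (ctrl.tcp_to_tips is the distance from the TCP to the fingertips, in mm); z points along the fingers, y is the direction in which the jaws open and shut (so a half turn about z gives the same grasp; the last joint's range is limited). The gripper opens to 88 mm and grips with 3 to 60 N. Pads are 20 mm wide; open, the fingers measure 115 mm over their backs; the gripper's body (75 mm by 178 mm) begins 61 mm behind the grasp point.
Start: joints at [-1.125, 0.423, 1.63, -0, 1.089, -0.019], TCP at [280.167, -558.671, 404.675] pointing down, gripper open.
Joint ranges: [-3, 3], [-0.9, 2.11], [0.09, 2.58], [-1.31, 4.45], [0.11, 2.69], [-2.54, 2.54]. Speed limits (rad/s): [2.39, 2.39, 3.01, 3.14, 3.14, 3.14].

INTERFACE

Orientations are given as a rotation vector (axis times angle).
In Python, from workcell import ctrl gives the robot as it stands. The module is installed in compiled form; this text tells all that it offers.
- The arm moves only by the tool send_rows, never from a script. Its argument "commands" is a list of rows, each an object with "translation": the shift along the world's x, y, z normalised to -1 to 1, where 1 is 0.1 m, a list of three; "twist": the turn, a rotation vector about the world's x, y, z normalised to -1 to 1, where 1 is 0.5 rad, a list of three. A call has exactly 10 rows; each row is the pose to reach, as a shift and turn from the pose commanded when the call began; what a row does not reach only later rows make up. A row lasts 1/10 s, in which the tool goes at most 50 mm and 8.59 degrees, less where a joint would pass 70% of its speed; a pose out of reach is approached as far as the arm can. A call with a number of a shift or a turn outside -1 to 1 is refused whole. A call with a gripper value outside its range is refused whole. "grip" is the closure, from -1 (fully open) to 1 (shut), set as the call begins (left out, the last holds). The fingers move at their own pace and stop on an object; the grip force is fixed at half the most. Time passes only in rows, so rows that repeat a pose let the fingers close, or fill a call up. It gives the time, the measured TCP pose, the force and the opening at its end, in the units of the state.
- ctrl.get_obs(): the state, without advancing time (a new reading comes with each control period).
- ctrl.get_image(name): name is "scene" or "top" or "wrist"; returns a dict with "img" (384x512x3 uint8, red, green, blue), "intrinsics" (3x3 intrinsics, pixels), "cam_to_world" (4x4, takes a point from camera to world coordinates). Camera axes: x right, y down, z forward; pixel columns grow to the right and rows downward; lengths in mm; the calibration is good to about 2 mm. A picture is of the moment at which its call begins. There is no depth.
- ctrl.close_job(): hands the job in, once; it reports no verdict.
The state is a dict: "t": time; "qpos": joint angles; "qvel": joint speeds; "joint_torque": joint torques, N m; "ee_pos": TCP position; "orientation": TCP orientation; "ft_force": force on the tool from outside, world axes, zero at the start; "moment": the same for the moment, N m; "width": finger opening in mm.
Only numpy, scipy, OpenCV 4.12 (cv2) and the standard library are available. Lean on these libraries where they do the work, as an engineer would, in place of code of your own. Each camera call takes 0.05 s, during which the arm holds its last target. There are 200 camera calls.

## Working session

There is one attempt and no reset: what is moved stays moved. The work goes in short steps, Python scripts to look and compute and a tool call to move; the robot and the scene stay as the last step left them, time stands still between calls to the robot, and variables do not carry over. Pictures are saved under pics/ and viewed, about 8 in all and at most 12, crops included, and the job is handed in when it is done.

Besides the shell and the picture viewer there is one more tool, called after "Emit:" as a command line: name --argument value ..., lists and objects as JSON in quotes. send_rows: Moves the arm, as the interface text tells. Its arguments: {"type":"object","properties":{"commands":{"type":"array","items":{"type":"object","properties":{"translation":{"type":"array","items":{"type":"number"}},"twist":{"type":"array","items":{"type":"number"}}}}},"grip":{"type":"number"}},"required":["commands"]}

```bash
mkdir -p pics
cat > h.py <<'E'
import numpy as np, cv2
from workcell import ctrl
def shot(n,f,crop=None,s=1):
    d=ctrl.get_image(n); np.savez('pics/'+f+'.npz',**d)
    im=d['img'][:,:,::-1]
    if crop: im=im[crop[1]:crop[3],crop[0]:crop[2]]
    cv2.imwrite('pics/'+f+'.png',cv2.resize(im,None,fx=s,fy=s,interpolation=cv2.INTER_CUBIC)); return d
def ray(d,u,v,z):
    K=d['intrinsics'];T=d['cam_to_world'];r=T[:3,:3]@np.linalg.inv(K)@[u,v,1];o=T[:3,3]
    return (o+r*(z-o[2])/r[2]).round(1)
def proj(d,p):
    T=np.linalg.inv(d['cam_to_world']);q=d['intrinsics']@(T[:3,:3]@np.array(p,float)+T[:3,3]);return (q[:2]/q[2]).round(1)
E
python3 - <<'E'
from h import *
o=ctrl.get_obs();print(o['t'],o['ee_pos'],o['orientation'],o['width'],o['ft_force'])
a=shot('top','top0');b=shot('scene','scene0')
print(a['cam_to_world'],b['cam_to_world'][:3,3])
a=cv2.imread('pics/top0.png');b=cv2.imread('pics/scene0.png')
cv2.imwrite('pics/both.png',np.vstack([a,b])[:,:])
E
```

```text
0.0 [ 280.06458671 -558.4443284   403.91574239] [-3.05568406e+00 -7.23334092e-01  5.45021179e-04] 88.05548230523823 [0.37502243 0.30446933 0.54601846]
[[-2.34932771e-02 -9.93239329e-01  1.13682460e-01  4.43363586e+02]
 [-9.99720298e-01  2.36500325e-02  3.02277347e-05  4.06190447e+01]
 [-2.71861724e-03 -1.13649952e-01 -9.93517135e-01  1.39147707e+03]
 [ 0.00000000e+00  0.00000000e+00  0.00000000e+00  1.00000000e+00]] [ 978.08988683 -528.06520624 1136.17588945]
```

View pics/top0.png

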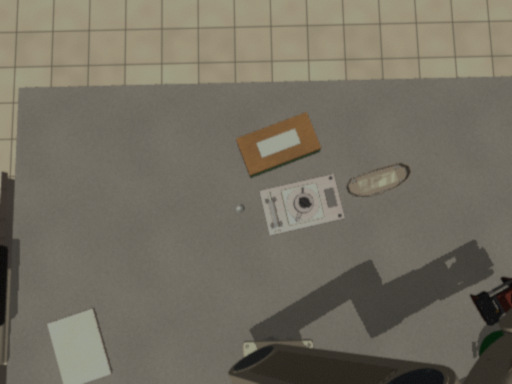

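View pics/scene0.png

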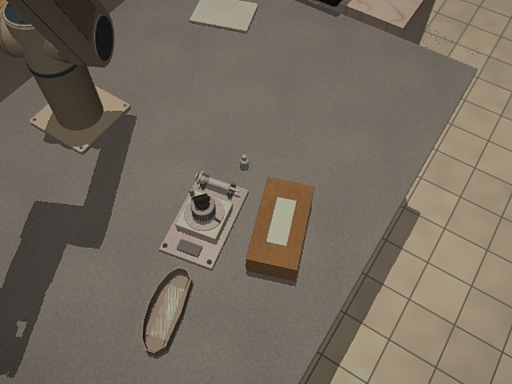

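Top view: stand head at about (304,202), vial (239,208), dish (378,181), glove box (278,144). In the scene view the head is at about (203,207).

Run:
```python
from h import *
a=np.load('pics/top0.npz');b=np.load('pics/scene0.npz')
print(ray(a,304,202,115),ray(b,201,200,115),ray(a,239,208,50),ray(a,378,181,30))
for c in [(263,189),(333,176),(343,218),(272,233)]: print(ray(a,*c,12))
w=ctrl.get_image('wrist');print(w['cam_to_world'],w['intrinsics'])
from scipy.spatial.transform import Rotation as R
print(R.from_rotvec(ctrl.get_obs()['orientation']).as_matrix())
im=np.vstack([cv2.resize(a['img'][160:250,220:420],None,fx=4,fy=4,interpolation=2)[...,::-1],]);cv2.imwrite('pics/topc.png',im)
```

```text
[532.9 -85.  115. ] [537.7 -94.8 115. ] [523.5 112.6  50. ] [ 600.5 -332.2   30. ]
[585.4  35.9  12. ]
[ 622.4 -192.1   12. ]
[ 485.8 -218.4   12. ]
[443.4  10.5  12. ]
[[ 4.48653069e-01 -8.55783810e-01 -2.57574248e-01  3.50917328e+02]
 [-8.93703947e-01 -4.30233051e-01 -1.27250839e-01 -5.21861778e+02]
 [-1.91774723e-03  2.87286602e-01 -9.57842748e-01  3.83993474e+02]
 [ 0.00000000e+00  0.00000000e+00  0.00000000e+00  1.00000000e+00]] [[272.9810619    0.         256.62561822]
 [  0.         272.9810619  191.02398276]
 [  0.           0.           1.        ]]
[[ 8.93889847e-01  4.48286391e-01 -5.04007734e-04]
 [ 4.48286674e-01 -8.93889247e-01  1.03576702e-03]
 [ 1.37931671e-05 -1.15180158e-03 -9.99999337e-01]]
```

View pics/topc.png

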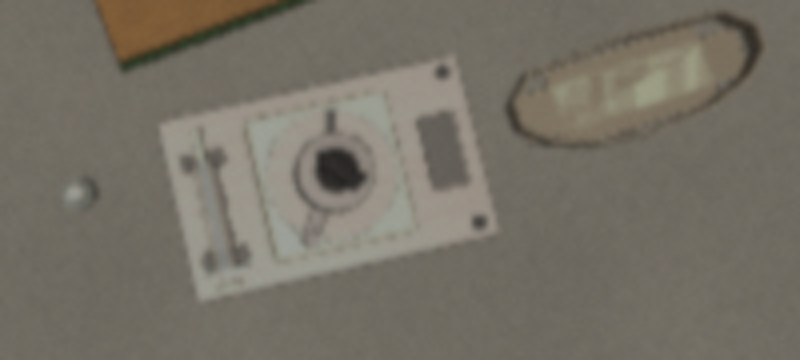

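Enlarged top view: collar and head are in the middle. The mark rib points up (about world +x) at crop (332,122), the post is at crop (312,238), and the syringe is on the left. I'll move above the head and turn the tool towards the post's direction on the way.

Emit:
send_rows --commands '[{"translation": [0.06, 0.09, -0.013], "twist": [0, 0, 0.09]}, {"translation": [0.12, 0.18, -0.026], "twist": [0, 0, 0.18]}, {"translation": [0.18, 0.27, -0.04], "twist": [0, 0, 0.27]}, {"translation": [0.24, 0.36, -0.05], "twist": [0, 0, 0.36]}, {"translation": [0.3, 0.45, -0.065], "twist": [0, 0, 0.45]}, {"translation": [0.36, 0.54, -0.08], "twist": [0, 0, 0.54]}, {"translation": [0.42, 0.63, -0.09], "twist": [0, 0, 0.63]}, {"translation": [0.48, 0.72, -0.1], "twist": [0, 0, 0.72]}, {"translation": [0.54, 0.81, -0.115], "twist": [0, 0, 0.81]}, {"translation": [0.58, 0.9, -0.13], "twist": [0, 0, 0.9]}]'

```text
t: 1.15
ee_pos: [338.8, -467.9, 391.6]
orientation: [2.816, 1.393, 0.0]
ft_force: [0.1, 0.4, 0.5]
width: 87.9
```

Emit:
send_rows --commands '[{"translation": [0.06, 0.09, -0.013], "twist": [0, 0, 0.09]}, {"translation": [0.12, 0.18, -0.026], "twist": [0, 0, 0.18]}, {"translation": [0.18, 0.27, -0.04], "twist": [0, 0, 0.27]}, {"translation": [0.24, 0.36, -0.05], "twist": [0, 0, 0.36]}, {"translation": [0.3, 0.45, -0.065], "twist": [0, 0, 0.45]}, {"translation": [0.36, 0.54, -0.08], "twist": [0, 0, 0.54]}, {"translation": [0.42, 0.63, -0.09], "twist": [0, 0, 0.63]}, {"translation": [0.48, 0.72, -0.1], "twist": [0, 0, 0.72]}, {"translation": [0.54, 0.81, -0.115], "twist": [0, 0, 0.81]}, {"translation": [0.58, 0.9, -0.13], "twist": [0, 0, 0.9]}]'

```text
t: 2.15
ee_pos: [396.7, -377.9, 378.6]
orientation: [2.434, 1.986, 0.0]
ft_force: [-0.5, -0.3, 0.1]
width: 88.0
```

Emit:
send_rows --commands '[{"translation": [0.06, 0.09, -0.013], "twist": [0, 0, 0.09]}, {"translation": [0.12, 0.18, -0.026], "twist": [0, 0, 0.18]}, {"translation": [0.18, 0.27, -0.04], "twist": [0, 0, 0.27]}, {"translation": [0.24, 0.36, -0.05], "twist": [0, 0, 0.36]}, {"translation": [0.3, 0.45, -0.065], "twist": [0, 0, 0.45]}, {"translation": [0.36, 0.54, -0.08], "twist": [0, 0, 0.54]}, {"translation": [0.42, 0.63, -0.09], "twist": [0, 0, 0.63]}, {"translation": [0.48, 0.72, -0.1], "twist": [0, 0, 0.72]}, {"translation": [0.54, 0.81, -0.115], "twist": [0, 0, 0.81]}, {"translation": [0.58, 0.9, -0.13], "twist": [0, 0, 0.9]}]'

```text
t: 3.15
ee_pos: [454.8, -287.9, 365.6]
orientation: [1.93, 2.479, 0.0]
ft_force: [0.0, -0.7, 0.3]
width: 87.5
```

Emit:
send_rows --commands '[{"translation": [0.06, 0.09, -0.013], "twist": [0, 0, 0.09]}, {"translation": [0.12, 0.18, -0.026], "twist": [0, 0, 0.18]}, {"translation": [0.18, 0.27, -0.04], "twist": [0, 0, 0.27]}, {"translation": [0.24, 0.36, -0.05], "twist": [0, 0, 0.36]}, {"translation": [0.3, 0.45, -0.065], "twist": [0, 0, 0.45]}, {"translation": [0.36, 0.54, -0.08], "twist": [0, 0, 0.54]}, {"translation": [0.42, 0.63, -0.09], "twist": [0, 0, 0.63]}, {"translation": [0.48, 0.72, -0.1], "twist": [0, 0, 0.72]}, {"translation": [0.54, 0.81, -0.115], "twist": [0, 0, 0.81]}, {"translation": [0.58, 0.9, -0.13], "twist": [0, 0, 0.9]}]'

```text
t: 4.15
ee_pos: [512.8, -197.9, 352.6]
orientation: [1.328, 2.847, 0.0]
ft_force: [0.0, 0.5, -0.2]
width: 88.1
```

Emit:
send_rows --commands '[{"translation": [0.06, 0.09, -0.013], "twist": [0, 0, 0.09]}, {"translation": [0.12, 0.18, -0.026], "twist": [0, 0, 0.18]}, {"translation": [0.18, 0.27, -0.04], "twist": [0, 0, 0.27]}, {"translation": [0.24, 0.36, -0.05], "twist": [0, 0, 0.36]}, {"translation": [0.3, 0.45, -0.065], "twist": [0, 0, 0.45]}, {"translation": [0.36, 0.54, -0.08], "twist": [0, 0, 0.54]}, {"translation": [0.42, 0.63, -0.09], "twist": [0, 0, 0.63]}, {"translation": [0.48, 0.72, -0.1], "twist": [0, 0, 0.72]}, {"translation": [0.58, 0.9, -0.13], "twist": [0, 0, 0.9]}, {"translation": [0.58, 0.9, -0.13], "twist": [0, 0, 0.9]}]'

```text
t: 5.15
ee_pos: [571.1, -107.0, 339.4]
orientation: [0.658, 3.072, 0.001]
ft_force: [0.2, -0.4, 0.7]
width: 87.7
```

Run:
```python
from h import *
o=ctrl.get_obs();print(o['t'],o['ee_pos'],o['orientation'],o['qpos'])
d=shot('wrist','w1',s=1.5);print(d['cam_to_world'][:3,3],proj(d,[534,-91,115]))
```

```text
5.15 [ 571.09688178 -107.01672993  339.39567016] [6.58186359e-01 3.07173445e+00 5.04416192e-04] [-2.05792252e-01  4.42093296e-01  1.77626285e+00  4.01794530e-04
  9.23100786e-01 -1.35467074e+00]
[498.98382161 -73.47380912 319.40285528] [254.1 162.8]
```

View pics/w1.png

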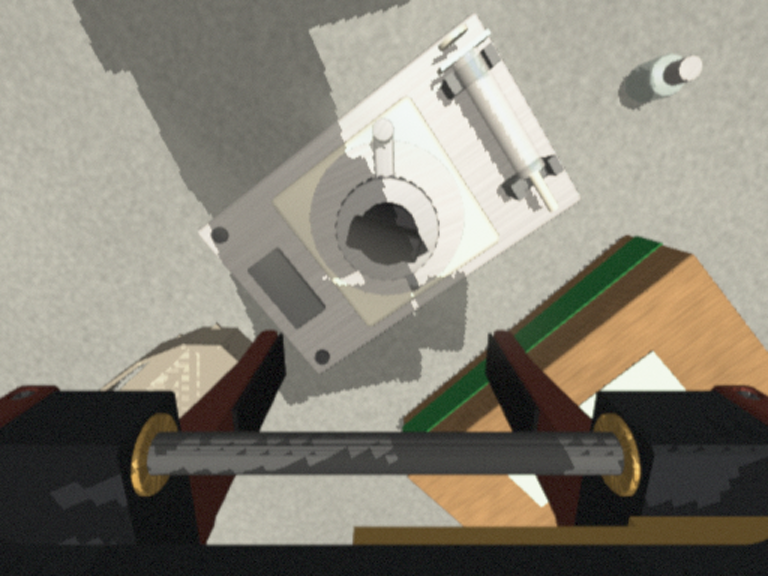

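Wrist view: post top at about (383,130), mark at about (415,295), ring centre at about (387,232), black knob at about (385,235). I need the knob enlarged to find the nose.

Run:
```python
from h import *
d=np.load('pics/w1.npz')
im=d['img'][75:215,200:320,::-1].astype(float)
im=(255*(im/255)**.5).astype(np.uint8)
cv2.imwrite('pics/w1c.png',cv2.resize(im,None,fx=4.2,fy=4.2,interpolation=cv2.INTER_CUBIC))
print(ray(d,383/1.5,130/1.5,84),ray(d,387/1.5,232/1.5,83))
```

```text
[482.9 -67.1  84. ] [534.3 -87.7  83. ]
```

View pics/w1c.png

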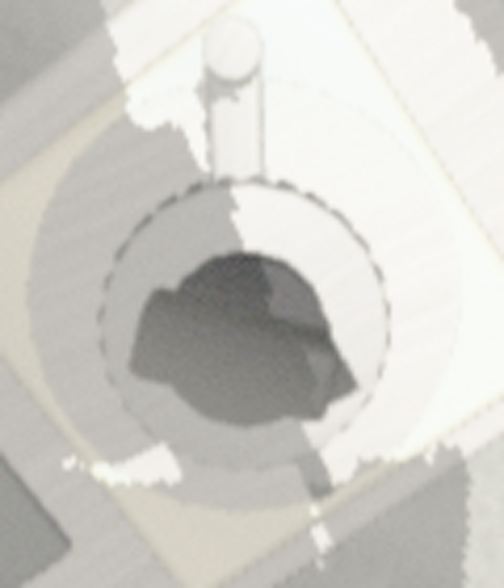

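Enlarged: nose tip at crop (357,388), tail corners at (160,290) and (132,370), post top centre at (233,48), and the mark rib from about (302,428) to (325,495).

Run:
```python
from h import *
d=np.load('pics/w1.npz')
f=lambda u,v,z: ray(d,200+u/4.2,75+v/4.2,z)
# ring top circle: extreme points at z=83
pts=[f(u,v,83)[:2] for u,v in [(100,315),(388,315),(244,180),(150,215),(335,210),(377,255),(110,260)]]
P=np.array(pts);A=np.c_[2*P,np.ones(len(P))];s=np.linalg.lstsq(A,(P**2).sum(1),rcond=None)[0];c=s[:2];print('ring',c,np.sqrt(s[2]+c@c))
# collar z=43
pts=[f(u,v,43)[:2] for u,v in [(30,285),(462,270),(100,130),(60,190),(215,510),(390,465),(440,370)]]
P=np.array(pts);A=np.c_[2*P,np.ones(len(P))];s=np.linalg.lstsq(A,(P**2).sum(1),rcond=None)[0];k=s[:2];print('collar',k,np.sqrt(s[2]+k@k))
for n,p in dict(post=f(233,48,84),nose=f(357,388,108),m1=f(302,428,48),m2=f(325,495,48),t1=f(160,290,122),t2=f(132,370,122)).items():
  v=p[:2]-c;print(n,p,np.hypot(*v).round(1),np.arctan2(v[1],v[0]).round(3))
a=np.load('pics/top0.npz')
```

```text
ring [533.36328256 -87.07992814] 30.13689263443373
collar [534.48583246 -87.05685416] 51.89368757122147
post [482.8 -66.9  84. ] 54.4 2.762
nose [548.5 -70.9 108. ] 22.2 0.819
m1 [566.2 -86.2  48. ] 32.8 0.027
m2 [584.2 -87.7  48. ] 50.8 -0.012
t1 [515.6 -95.3 122. ] 19.6 -2.708
t2 [ 526.2 -105.6  122. ] 19.9 -1.94
```

Emit:
send_rows --commands '[{"translation": [-0.2, 0.1, 0], "twist": [0, 0, 0.04]}, {"translation": [-0.4, 0.18, 0], "twist": [0, 0, 0.08]}, {"translation": [-0.6, 0.27, 0], "twist": [0, 0, 0.08]}, {"translation": [-0.8, 0.36, 0], "twist": [0, 0, 0.08]}, {"translation": [-0.888, 0.404, 0], "twist": [0, 0, 0.08]}, {"translation": [-0.888, 0.404, -0.1], "twist": [0, 0, 0.08]}, {"translation": [-0.888, 0.404, -0.3], "twist": [0, 0, 0.08]}, {"translation": [-0.888, 0.404, -0.5], "twist": [0, 0, 0.08]}, {"translation": [-0.888, 0.404, -0.55], "twist": [0, 0, 0.08]}, {"translation": [-0.888, 0.404, -0.55], "twist": [0, 0, 0.08]}]' --grip 0.32

```text
t: 6.2
ee_pos: [481.7, -68.6, 283.7]
orientation: [-0.604, -3.081, 0.0]
ft_force: [0.2, -0.1, 0.8]
width: 30.0
```

Run:
```python
from h import *
o=ctrl.get_obs();print(o['t'],o['ee_pos'],o['orientation'],o['width'],o['ft_force'],o['moment'])
d=shot('wrist','w2',s=1.5);print(proj(d,[482.3,-66.6,84]))
```

```text
6.2 [481.7233588  -68.57738223 283.71122485] [-6.04165852e-01 -3.08125711e+00  1.83258533e-04] 29.987791848910977 [ 0.15599012 -0.06375616  0.75437942] [ 0.02116047 -0.1852889  -0.00697731]
[257.9 225.3]
```

View pics/w2.png

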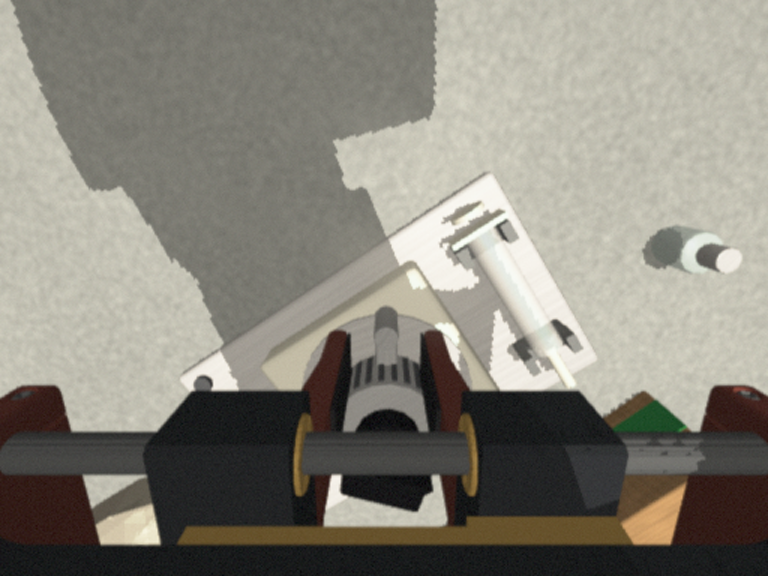

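The post stands centred between the fingers. I'll go down and cage it.

Emit:
send_rows --commands '[{"translation": [0.006, 0.018, -0.1]}, {"translation": [0.006, 0.018, -0.2]}, {"translation": [0.006, 0.018, -0.3]}, {"translation": [0.006, 0.018, -0.357]}, {"translation": [0.006, 0.018, -0.357]}, {"translation": [0.006, 0.018, -0.357]}, {"translation": [0.006, 0.018, -0.357]}, {"translation": [0.006, 0.018, -0.357]}, {"translation": [0.006, 0.018, -0.357]}, {"translation": [0.006, 0.018, -0.357]}]'

```text
validation failed for argument at $.co...
```

```bash
cat > arc.py <<'E'
import numpy as np,sys
# rows about axis C from current TCP pose: total angle, rows
from workcell import ctrl
C=np.array([533.4,-87.0]);r=float(sys.argv[3]) if len(sys.argv)>3 else 55
o=ctrl.get_obs();p=o['ee_pos'][:2];tot=float(sys.argv[1]);n=int(sys.argv[2])
v=p-C;a0=np.arctan2(v[1],v[0]);print(o['t'],'now r',np.hypot(*v).round(1),'ang',a0.round(3),'z',o['ee_pos'][2].round(1),o['ft_force'].round(1),o['moment'].round(2),o['width'].round(1))
for i in range(1,n+1):
  a=a0+tot*i/n; q=C+r*np.array([np.cos(a),np.sin(a)])-p
  print((q/100).round(3).tolist(),round(tot*i/n/.5,3))
E
python3 arc.py 0.33 10
```

```text
Traceback (most recent call last):
  File "arc.py", line 6, in <module>
    v=p-C;a0=np.arctan2(v[1],v[0]);print(o['t'],'now r',np.hypot(*v).round(1),'ang',a0.round(3),'z',o['ee_pos'][2].round(1),o['ft_force'].round(1),o['moment'].round(2),o['width'].round(1))
                                                                                                                                                                        ^^^^^^^^^^^^^^^^
AttributeError: 'float' object has no attribute 'round'
```

Emit:
send_rows --commands '[{"translation": [0.006, 0.018, -0.1], "twist": [0, 0, 0]}, {"translation": [0.006, 0.018, -0.2], "twist": [0, 0, 0]}, {"translation": [0.006, 0.018, -0.3], "twist": [0, 0, 0]}, {"translation": [0.006, 0.018, -0.357], "twist": [0, 0, 0]}, {"translation": [0.006, 0.018, -0.357], "twist": [0, 0, 0]}, {"translation": [0.006, 0.018, -0.357], "twist": [0, 0, 0]}, {"translation": [0.006, 0.018, -0.357], "twist": [0, 0, 0]}, {"translation": [0.006, 0.018, -0.357], "twist": [0, 0, 0]}, {"translation": [0.006, 0.018, -0.357], "twist": [0, 0, 0]}, {"translation": [0.006, 0.018, -0.357], "twist": [0, 0, 0]}]'

```text
t: 7.25
ee_pos: [482.0, -66.5, 249.2]
orientation: [0.604, 3.083, -0.0]
ft_force: [0.1, 0.4, 0.2]
width: 29.6
```

```bash
sed -i "s/o\['width'\].round(1)/round(o['width'],1)/" arc.py
python3 arc.py 0.36 8
```

```text
7.25 now r 55.3 ang 2.762 z 249.2 [0.1 0.4 0.2] [ 0.03 -0.14  0.03] 29.6
[-0.006, -0.024] 0.09
[-0.013, -0.048] 0.18
[-0.02, -0.072] 0.27
[-0.025, -0.096] 0.36
[-0.03, -0.12] 0.45
[-0.033, -0.145] 0.54
[-0.035, -0.169] 0.63
[-0.036, -0.194] 0.72
```

Close the cage to about 15 mm during two rows, then turn it anticlockwise.

Emit:
send_rows --commands '[{"translation": [0, 0, 0], "twist": [0, 0, 0]}, {"translation": [0, 0, 0], "twist": [0, 0, 0]}, {"translation": [-0.006, -0.024, 0], "twist": [0, 0, 0.09]}, {"translation": [-0.013, -0.048, 0], "twist": [0, 0, 0.18]}, {"translation": [-0.02, -0.072, 0], "twist": [0, 0, 0.27]}, {"translation": [-0.025, -0.096, 0], "twist": [0, 0, 0.36]}, {"translation": [-0.03, -0.12, 0], "twist": [0, 0, 0.45]}, {"translation": [-0.033, -0.145, 0], "twist": [0, 0, 0.54]}, {"translation": [-0.035, -0.169, 0], "twist": [0, 0, 0.63]}, {"translation": [-0.036, -0.194, 0], "twist": [0, 0, 0.72]}]' --grip 0.66

```text
t: 8.25
ee_pos: [478.2, -85.3, 249.0]
orientation: [-0.04, -3.141, -0.002]
ft_force: [-0.3, 7.1, 2.1]
width: 15.0
```

```bash
python3 arc.py 0.36 9
```

```text
8.25 now r 55.2 ang 3.111 z 249.0 [-0.3  7.1  2.1] [ 1.17 -0.14 -0.02] 15.0
[0.002, -0.022] 0.08
[0.003, -0.044] 0.16
[0.004, -0.066] 0.24
[0.007, -0.088] 0.32
[0.01, -0.11] 0.4
[0.014, -0.131] 0.48
[0.019, -0.153] 0.56
[0.025, -0.174] 0.64
[0.032, -0.195] 0.72
```

Emit:
send_rows --commands '[{"translation": [0.002, -0.022, 0], "twist": [0, 0, 0.08]}, {"translation": [0.003, -0.044, 0], "twist": [0, 0, 0.16]}, {"translation": [0.004, -0.066, 0], "twist": [0, 0, 0.24]}, {"translation": [0.007, -0.088, 0], "twist": [0, 0, 0.32]}, {"translation": [0.01, -0.11, 0], "twist": [0, 0, 0.4]}, {"translation": [0.014, -0.131, 0], "twist": [0, 0, 0.48]}, {"translation": [0.019, -0.153, 0], "twist": [0, 0, 0.56]}, {"translation": [0.025, -0.174, 0], "twist": [0, 0, 0.64]}, {"translation": [0.032, -0.195, 0], "twist": [0, 0, 0.72]}, {"translation": [0.032, -0.195, 0], "twist": [0, 0, 0.72]}]'

```text
t: 9.25
ee_pos: [480.8, -104.9, 248.8]
orientation: [0.522, -3.096, -0.003]
ft_force: [-2.1, 5.2, 3.8]
width: 15.0
```

```bash
python3 arc.py -0.03 1
python3 - <<'E'
from h import *
print(ctrl.get_obs()['qpos'].round(3))
E
```

```text
9.25 now r 55.6 ang -2.814 z 248.8 [-2.1  5.2  3.8] [0.9  0.42 0.01] 15.0
[0.0, 0.018] -0.06
[-2.390e-01  4.850e-01  2.011e+00  1.000e-03  6.480e-01 -2.145e+00]
```

Emit:
send_rows --commands '[{"translation": [0, 0.016, 0], "twist": [0, 0, 0]}, {"translation": [0, 0.016, 0.1], "twist": [0, 0, 0]}, {"translation": [0, 0.016, 0.25], "twist": [0, 0, 0]}, {"translation": [0, 0.016, 0.5], "twist": [0, 0, 0]}, {"translation": [0, 0.016, 0.8], "twist": [0, 0, 0]}, {"translation": [0, 0.016, 0.91], "twist": [0, 0, -0.1]}, {"translation": [0, 0.016, 0.91], "twist": [0, 0, -0.35]}, {"translation": [0, 0.016, 0.91], "twist": [0, 0, -0.6]}, {"translation": [0, 0.016, 0.91], "twist": [0, 0, -0.8]}, {"translation": [0, 0.016, 0.91], "twist": [0, 0, -1]}]'

```text
t: 10.25
ee_pos: [481.7, -103.9, 340.8]
orientation: [0.268, 3.129, -0.001]
ft_force: [0.8, -0.6, -0.2]
width: 15.2
```

Emit:
send_rows --commands '[{"translation": [0.02, -0.01, 0], "twist": [0, 0, -0.1]}, {"translation": [0.04, -0.02, 0], "twist": [0, 0, -0.2]}, {"translation": [0.06, -0.03, 0], "twist": [0, 0, -0.3]}, {"translation": [0.06, -0.03, 0], "twist": [0, 0, -0.4]}, {"translation": [0.06, -0.03, 0], "twist": [0, 0, -0.5]}, {"translation": [0.06, -0.03, 0], "twist": [0, 0, -0.6]}, {"translation": [0.06, -0.03, 0], "twist": [0, 0, -0.7]}, {"translation": [0.06, -0.03, 0], "twist": [0, 0, -0.8]}, {"translation": [0.06, -0.03, 0], "twist": [0, 0, -0.9]}, {"translation": [0.06, -0.03, 0], "twist": [0, 0, -1]}]' --grip -0.2

```text
t: 11.25
ee_pos: [487.7, -106.9, 340.8]
orientation: [1.031, 2.966, -0.0]
ft_force: [-0.2, -0.2, -0.8]
width: 52.2
```

Emit:
send_rows --commands '[{"translation": [0.02, -0.01, 0], "twist": [0, 0, -0.1]}, {"translation": [0.04, -0.02, 0], "twist": [0, 0, -0.2]}, {"translation": [0.06, -0.03, 0], "twist": [0, 0, -0.3]}, {"translation": [0.06, -0.03, 0], "twist": [0, 0, -0.4]}, {"translation": [0.06, -0.03, 0], "twist": [0, 0, -0.5]}, {"translation": [0.06, -0.03, 0], "twist": [0, 0, -0.6]}, {"translation": [0.06, -0.03, 0], "twist": [0, 0, -0.7]}, {"translation": [0.06, -0.03, 0], "twist": [0, 0, -0.8]}, {"translation": [0.06, -0.03, 0], "twist": [0, 0, -0.9]}, {"translation": [0.06, -0.03, 0], "twist": [0, 0, -1]}]'

```text
t: 12.25
ee_pos: [493.7, -109.9, 340.8]
orientation: [1.733, 2.619, 0.0]
ft_force: [-0.5, -0.2, 0.4]
width: 52.6
```

Emit:
send_rows --commands '[{"translation": [0.02, -0.01, 0], "twist": [0, 0, -0.1]}, {"translation": [0.04, -0.02, 0], "twist": [0, 0, -0.2]}, {"translation": [0.06, -0.03, 0], "twist": [0, 0, -0.3]}, {"translation": [0.06, -0.03, 0], "twist": [0, 0, -0.4]}, {"translation": [0.06, -0.03, 0], "twist": [0, 0, -0.5]}, {"translation": [0.06, -0.03, 0], "twist": [0, 0, -0.6]}, {"translation": [0.06, -0.03, 0], "twist": [0, 0, -0.7]}, {"translation": [0.06, -0.03, 0], "twist": [0, 0, -0.8]}, {"translation": [0.06, -0.03, 0], "twist": [0, 0, -0.9]}, {"translation": [0.06, -0.03, 0], "twist": [0, 0, -1]}]'

```text
t: 13.25
ee_pos: [499.7, -112.9, 340.8]
orientation: [2.327, 2.109, 0.001]
ft_force: [0.8, 0.5, -0.5]
width: 53.2
```

Emit:
send_rows --commands '[{"translation": [0.02, -0.01, 0], "twist": [0, 0, -0.1]}, {"translation": [0.04, -0.02, 0], "twist": [0, 0, -0.2]}, {"translation": [0.06, -0.03, 0], "twist": [0, 0, -0.3]}, {"translation": [0.06, -0.03, 0], "twist": [0, 0, -0.4]}, {"translation": [0.06, -0.03, 0], "twist": [0, 0, -0.5]}, {"translation": [0.06, -0.03, 0], "twist": [0, 0, -0.6]}, {"translation": [0.06, -0.03, 0], "twist": [0, 0, -0.7]}, {"translation": [0.06, -0.03, 0], "twist": [0, 0, -0.8]}, {"translation": [0.06, -0.03, 0], "twist": [0, 0, -0.9]}, {"translation": [0.06, -0.03, 0], "twist": [0, 0, -1]}]'

```text
t: 14.25
ee_pos: [505.7, -115.9, 340.7]
orientation: [2.777, 1.468, 0.001]
ft_force: [0.4, -0.1, -0.3]
width: 52.6
```

Run:
```python
from h import *
o=ctrl.get_obs();print(o['t'],o['ee_pos'],o['orientation'],o['qpos'][5],o['width'])
d=shot('wrist','w3',s=1.5)
u,v=proj(d,[533,-87,100]);u=int(u);v=int(v);print(u,v)
x0=max(u-75,0);y0=max(v-75,0);im=(255*(d['img'][y0:y0+150,x0:x0+150,::-1]/255.)**.5).astype(np.uint8)
print(x0,y0);cv2.imwrite('pics/w3c.png',cv2.resize(im,None,fx=4,fy=4,interpolation=2))
```

```text
14.25 [ 505.66498165 -115.87164235  340.74307025] [2.77663554e+00 1.46802879e+00 9.19529184e-04] 0.3500876905755307 52.573844597744355
264 161
189 86
```

View pics/w3c.png

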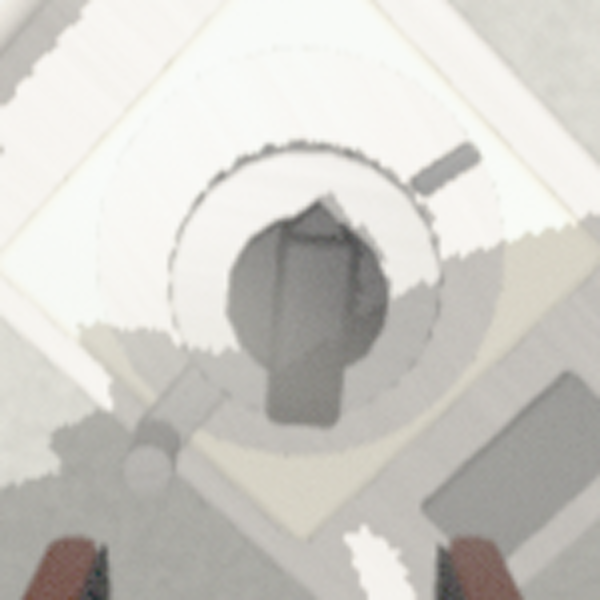

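Clear view (crop, 4x): nose tip at (320,197), tail end at (303,420), mark from (415,187) to (477,152), post top at (150,468). The ring is clear of its start position.

Run:
```python
from h import *
d=np.load('pics/w3.npz');f=lambda u,v,z: ray(d,189+u/4,86+v/4,z)
pts=np.array([f(u,v,83)[:2] for u,v in [(170,290),(440,265),(305,145),(210,190),(400,190),(430,340),(185,340),(245,158)]])
A=np.c_[2*pts,np.ones(len(pts))];s=np.linalg.lstsq(A,(pts**2).sum(1),rcond=None)[0];c=s[:2];print(c,np.sqrt(s[2]+c@c))
# mark blob centroid via dark threshold
g=cv2.cvtColor(d['img'],cv2.COLOR_RGB2GRAY)[86+34:86+51,189+100:189+124]
m=(g<150)&(g>0); ys,xs=np.nonzero(m);print(m.astype(int)) if 0 else None
for n,p in dict(nose=f(320,197,108),tail=f(303,420,115),m1=f(417,187,48),m2=f(477,152,48),post=f(150,468,84)).items():
  v=p[:2]-c;print(n,p,np.hypot(*v).round(1),np.arctan2(v[1],v[0]).round(3))
p=f(320,197,108)-f(303,420,122);print('bar',np.arctan2(p[1],p[0]))
p=f(477,152,48)-f(417,187,48);print('mark',np.arctan2(p[1],p[0]))
```

```text
[534.08335233 -87.35852909] 29.672138976808945
nose [547.6 -70.6 108. ] 21.5 0.892
tail [ 521.1 -104.   115. ] 21.1 -2.233
m1 [567.8 -87.9  48. ] 33.7 -0.016
m2 [584.3 -89.1  48. ] 50.2 -0.035
post [ 481.3 -102.    84. ] 54.8 -2.871
bar 0.8902751021276822
mark -0.07259945373049394
```

Emit:
send_rows --commands '[{"translation": [0.1, 0.1, 0], "twist": [0, 0, -0.06]}, {"translation": [0.2, 0.2, 0], "twist": [0, 0, -0.12]}, {"translation": [0.28, 0.288, 0], "twist": [0, 0, -0.19]}, {"translation": [0.28, 0.288, -0.1], "twist": [0, 0, -0.19]}, {"translation": [0.28, 0.288, -0.25], "twist": [0, 0, -0.19]}, {"translation": [0.28, 0.288, -0.4], "twist": [0, 0, -0.19]}, {"translation": [0.28, 0.288, -0.5], "twist": [0, 0, -0.19]}, {"translation": [0.28, 0.288, -0.555], "twist": [0, 0, -0.19]}, {"translation": [0.28, 0.288, -0.555], "twist": [0, 0, -0.19]}, {"translation": [0.28, 0.288, -0.555], "twist": [0, 0, -0.19]}]'

```text
t: 15.3
ee_pos: [533.7, -87.1, 284.7]
orientation: [2.842, 1.338, 0.0]
ft_force: [0.2, -0.3, 0.2]
width: 52.8
```

Emit:
send_rows --commands '[{"translation": [0, 0, 0], "twist": [0, 0, 0]}, {"translation": [0, 0, 0], "twist": [0, 0, 0]}, {"translation": [0, 0, 0], "twist": [0, 0, 0]}, {"translation": [0, 0, 0], "twist": [0, 0, 0]}, {"translation": [0, 0, 0], "twist": [0, 0, 0]}, {"translation": [0, 0, 0], "twist": [0, 0, 0]}, {"translation": [0, 0, 0], "twist": [0, 0, 0]}, {"translation": [0, 0, 0], "twist": [0, 0, 0]}, {"translation": [0, 0, 0], "twist": [0, 0, 0]}, {"translation": [0, 0, 0], "twist": [0, 0, 0]}]' --grip 0.75

```text
t: 16.3
ee_pos: [534.0, -87.3, 284.7]
orientation: [2.841, 1.337, 0.002]
ft_force: [3.0, -4.7, -0.7]
width: 13.8
```

Run:
```python
from h import *
o=ctrl.get_obs();print(o['ee_pos'],o['ft_force'],o['moment'],o['width'],o['qpos'][5]);r=o['orientation'];print(2*np.arctan2(r[1],r[0]))
```

```text
[534.01365464 -87.28383303 284.65540364] [ 3.02689076 -4.66106172 -0.73733003] [-0.73185784 -0.48259851 -0.01119445] 13.827271098182946 0.507431442628994
0.8798404464983861
```

Emit:
send_rows --commands '[{"translation": [0, 0, 0], "twist": [0, 0, -0.09]}, {"translation": [0, 0, 0], "twist": [0, 0, -0.18]}, {"translation": [0, 0, 0], "twist": [0, 0, -0.27]}, {"translation": [0, 0, 0], "twist": [0, 0, -0.36]}, {"translation": [0, 0, 0], "twist": [0, 0, -0.45]}, {"translation": [0, 0, 0], "twist": [0, 0, -0.54]}, {"translation": [0, 0, 0], "twist": [0, 0, -0.63]}, {"translation": [0, 0, 0], "twist": [0, 0, -0.72]}, {"translation": [0, 0, 0], "twist": [0, 0, -0.81]}, {"translation": [0, 0, 0], "twist": [0, 0, -0.9]}]'

```text
t: 17.3
ee_pos: [534.2, -87.7, 284.6]
orientation: [3.068, 0.667, 0.003]
ft_force: [4.4, -8.0, -3.3]
width: 13.7
```

Emit:
send_rows --commands '[{"translation": [0, 0, 0], "twist": [0, 0, -0.1]}, {"translation": [0, 0, 0], "twist": [0, 0, -0.2]}, {"translation": [0, 0, 0], "twist": [0, 0, -0.3]}, {"translation": [0, 0, 0], "twist": [0, 0, -0.4]}, {"translation": [0, 0, 0], "twist": [0, 0, -0.5]}, {"translation": [0, 0, 0], "twist": [0, 0, -0.6]}, {"translation": [0, 0, 0], "twist": [0, 0, -0.7]}, {"translation": [0, 0, 0], "twist": [0, 0, -0.8]}, {"translation": [0, 0, 0], "twist": [0, 0, -0.9]}, {"translation": [0, 0, 0], "twist": [0, 0, -0.9]}]'

```text
t: 18.3
ee_pos: [534.4, -88.1, 284.7]
orientation: [3.139, -0.033, 0.004]
ft_force: [3.2, -11.2, -4.7]
width: 14.0
```

Run:
```python
from h import *
o=ctrl.get_obs();print(o['ee_pos'],o['ft_force'],o['moment'],o['width'],o['qpos'][5]);r=o['orientation'];print(2*np.arctan2(r[1],r[0]))
```

```text
[534.35441074 -88.10247108 284.68403441] [  3.18080532 -11.21011278  -4.67679065] [-1.77170196 -0.72346022 -0.04636742] 14.002008973934087 1.408823815113086
-0.021100707825975975
```

Emit:
send_rows --commands '[{"translation": [0, 0, 0], "twist": [0, 0, 0]}, {"translation": [0, 0, 0], "twist": [0, 0, 0]}, {"translation": [0, 0, 0], "twist": [0, 0, 0]}, {"translation": [0, 0, 0], "twist": [0, 0, 0]}, {"translation": [0, 0, 0.2], "twist": [0, 0, 0]}, {"translation": [0, 0, 0.45], "twist": [0, 0, 0]}, {"translation": [-0.1, 0, 0.56], "twist": [0, 0, 0]}, {"translation": [-0.3, 0, 0.56], "twist": [0, 0, 0]}, {"translation": [-0.4, 0, 0.56], "twist": [0, 0, 0]}, {"translation": [-0.4, 0, 0.56], "twist": [0, 0, 0]}]' --grip -0.2

```text
t: 19.3
ee_pos: [491.8, -86.8, 340.1]
orientation: [-3.141, 0.032, 0.003]
ft_force: [-0.2, -0.1, 0.0]
width: 53.1
```

Run:
```python
from h import *
o=ctrl.get_obs();print(o['t'],o['ee_pos'],o['orientation'],o['qpos'][5],o['width'],o['ft_force'])
d=shot('wrist','w4',s=1.5)
x0,y0=189,86;im=(255*(d['img'][y0:y0+150,x0:x0+150,::-1]/255.)**.5).astype(np.uint8)
cv2.imwrite('pics/w4c.png',cv2.resize(im,None,fx=4,fy=4,interpolation=2))
```

```text
19.3 [491.84423137 -86.7638713  340.05422497] [-3.14102744e+00  3.21005900e-02  3.02009828e-03] 1.3927604690802806 53.08016756981147 [-0.23824363 -0.14364676  0.03747043]
```

View pics/w4c.png

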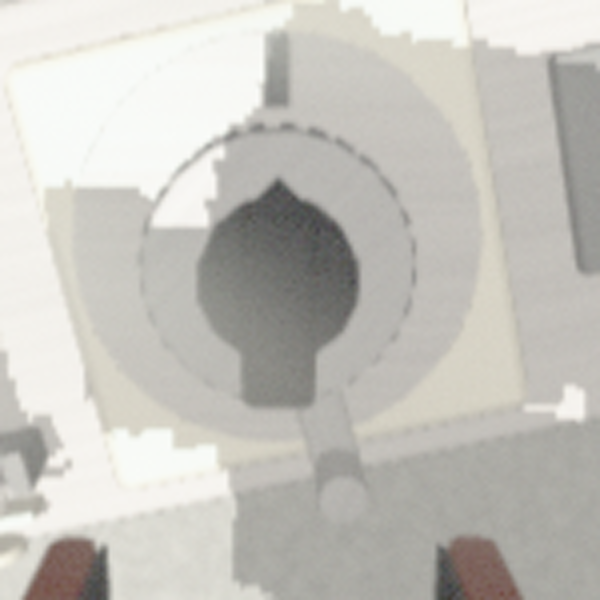

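Nose tip at (279,178) and the mark along column 277 (rows 33–105) look in line. The post top is at (343,500).

Run:
```python
from h import *
d=np.load('pics/w4.npz');f=lambda u,v,z: ray(d,189+u/4,86+v/4,z)
def fit(L,z):
  pts=np.array([f(u,v,z)[:2] for u,v in L]);A=np.c_[2*pts,np.ones(len(pts))];s=np.linalg.lstsq(A,(pts**2).sum(1),rcond=None)[0];c=s[:2];print(c,np.sqrt(s[2]+c@c));return c
c=fit([(139,262),(416,262),(277,125),(180,165),(370,165),(405,205),(150,210),(400,320)],83)
k=fit([(482,230),(75,240),(460,130),(100,150),(240,438),(400,400),(370,60)],43)
for n,p in dict(nose=f(279,178,108),tl=f(242,400,122),tr=f(316,400,122),m1=f(277,105,48),m2=f(277,33,48),post=f(343,500,84)).items():
  v=p[:2]-c;w=p[:2]-k;print(n,p,np.hypot(*v).round(1),np.arctan2(v[1],v[0]).round(3),np.arctan2(w[1],w[0]).round(3))
```

```text
[534.08243321 -87.70078002] 29.896869064853785
[532.51417982 -88.70319771] 51.22652432425106
nose [555.  -88.4 108. ] 20.9 -0.033 0.013
tl [515.3 -80.6 122. ] 20.1 2.78 2.702
tr [515.  -94.5 122. ] 20.3 -2.799 -2.822
m1 [567.6 -88.5  48. ] 33.5 -0.024 0.006
m2 [583.8 -88.8  48. ] 49.7 -0.022 -0.002
post [ 480.1 -101.9   84. ] 55.8 -2.884 -2.895
```

Nose and mark agree to about 0.01 rad, so I return to the post. The tool's x axis now points inward, which keeps the last joint in range.

Emit:
send_rows --commands '[{"translation": [-0.04, -0.05, 0], "twist": [0, 0, 0.14]}, {"translation": [-0.08, -0.1, 0], "twist": [0, 0, 0.28]}, {"translation": [-0.111, -0.152, 0], "twist": [0, 0, 0.42]}, {"translation": [-0.111, -0.152, 0], "twist": [0, 0, 0.56]}, {"translation": [-0.111, -0.152, -0.15], "twist": [0, 0, 0.56]}, {"translation": [-0.111, -0.152, -0.3], "twist": [0, 0, 0.56]}, {"translation": [-0.111, -0.152, -0.45], "twist": [0, 0, 0.56]}, {"translation": [-0.111, -0.152, -0.55], "twist": [0, 0, 0.56]}, {"translation": [-0.111, -0.152, -0.55], "twist": [0, 0, 0.56]}, {"translation": [-0.111, -0.152, -0.55], "twist": [0, 0, 0.56]}]' --grip 0.32

```text
t: 20.35
ee_pos: [482.8, -102.2, 285.4]
orientation: [-3.115, -0.407, 0.0]
ft_force: [0.1, -0.1, 0.5]
width: 29.7
```

Run:
```python
from h import *
o=ctrl.get_obs();r=o['orientation'];print(o['t'],o['ee_pos'],r,2*np.arctan2(r[1],r[0]),o['qpos'],o['width'],o['ft_force'],o['moment'])
```

```text
20.35 [ 482.79216718 -102.2139394   285.40696383] [-3.11499503e+00 -4.06976851e-01  4.20142651e-04] -6.023355273879311 [-2.32754992e-01  4.18774142e-01  1.99573553e+00  3.18550791e-05
  7.27377112e-01  1.07818751e+00] 29.66114044260012 [ 0.10547004 -0.07479976  0.54146423] [0.02929826 0.02806296 0.01148516]
```

Emit:
send_rows --commands '[{"translation": [-0.02, 0, 0], "twist": [0, 0, 0]}, {"translation": [-0.02, 0, -0.1], "twist": [0, 0, 0]}, {"translation": [-0.02, 0, -0.2], "twist": [0, 0, 0]}, {"translation": [-0.02, 0, -0.3], "twist": [0, 0, 0]}, {"translation": [-0.02, 0, -0.36], "twist": [0, 0, 0]}, {"translation": [-0.02, 0, -0.36], "twist": [0, 0, 0]}, {"translation": [-0.02, 0, -0.36], "twist": [0, 0, 0]}, {"translation": [-0.02, 0, -0.36], "twist": [0, 0, 0]}, {"translation": [-0.02, 0, -0.36], "twist": [0, 0, 0]}, {"translation": [-0.02, 0, -0.36], "twist": [0, 0, 0]}]'

```text
t: 21.35
ee_pos: [480.6, -102.2, 249.8]
orientation: [3.115, 0.407, 0.001]
ft_force: [0.6, -0.4, 0.7]
width: 30.0
```

```bash
sed -i 's/533.4,-87.0/534.1,-87.8/' arc.py; python3 arc.py -0.40 8 55.3
```

```text
21.35 now r 55.4 ang -2.879 z 249.8 [ 0.6 -0.4  0.7] [0.02 0.03 0.02] 30.0
[-0.005, 0.027] -0.1
[-0.01, 0.054] -0.2
[-0.014, 0.082] -0.3
[-0.017, 0.109] -0.4
[-0.018, 0.137] -0.5
[-0.017, 0.165] -0.6
[-0.016, 0.192] -0.7
[-0.013, 0.22] -0.8
```

Emit:
send_rows --commands '[{"translation": [0, 0, 0], "twist": [0, 0, 0]}, {"translation": [0, 0, 0], "twist": [0, 0, 0]}, {"translation": [-0.005, 0.027, 0], "twist": [0, 0, -0.1]}, {"translation": [-0.01, 0.054, 0], "twist": [0, 0, -0.2]}, {"translation": [-0.014, 0.082, 0], "twist": [0, 0, -0.3]}, {"translation": [-0.017, 0.109, 0], "twist": [0, 0, -0.4]}, {"translation": [-0.018, 0.137, 0], "twist": [0, 0, -0.5]}, {"translation": [-0.017, 0.165, 0], "twist": [0, 0, -0.6]}, {"translation": [-0.016, 0.192, 0], "twist": [0, 0, -0.7]}, {"translation": [-0.013, 0.22, 0], "twist": [0, 0, -0.8]}]' --grip 0.66

```text
t: 22.35
ee_pos: [479.4, -80.8, 249.6]
orientation: [3.132, -0.222, 0.002]
ft_force: [0.0, -7.1, -1.3]
width: 15.3
```

```bash
cat > feel.py <<'E'
import numpy as np
from workcell import ctrl
C=np.array([534.1,-87.8]);F=[];T=[]
o=ctrl.get_obs();v=o['ee_pos'][:2]-C;a=np.arctan2(v[1],v[0])%(2*np.pi);t=np.array([-np.sin(a),np.cos(a)]);n=v/np.hypot(*v)
f=o['ft_force'];m=o['moment']
print('t',round(o['t'],2),'ring',(a-2.755).round(3),'Ft',(f[:2]@t).round(2),'Fr',(f[:2]@n).round(2),'Fz',f[2].round(1),'Mz',m[2].round(3),'Mrad/L',((m[:2]@n)).round(3))
E
python3 feel.py; python3 arc.py -0.1 5 55.3
```

```text
t 22.35 ring 0.259 Ft 7.04 Fr -0.95 Fz -1.3 Mz -0.006 Mrad/L 1.214
22.35 now r 55.1 ang 3.014 z 249.6 [ 0.  -7.1 -1.3] [-1.22 -0.   -0.01] 15.3
[-0.0, 0.011] -0.04
[0.002, 0.022] -0.08
[0.004, 0.033] -0.12
[0.006, 0.044] -0.16
[0.008, 0.055] -0.2
```

Emit:
send_rows --commands '[{"translation": [0, 0.006, 0], "twist": [0, 0, -0.02]}, {"translation": [0.001, 0.011, 0], "twist": [0, 0, -0.04]}, {"translation": [0.001, 0.017, 0], "twist": [0, 0, -0.06]}, {"translation": [0.002, 0.022, 0], "twist": [0, 0, -0.08]}, {"translation": [0.003, 0.028, 0], "twist": [0, 0, -0.1]}, {"translation": [0.004, 0.033, 0], "twist": [0, 0, -0.12]}, {"translation": [0.005, 0.039, 0], "twist": [0, 0, -0.14]}, {"translation": [0.006, 0.044, 0], "twist": [0, 0, -0.16]}, {"translation": [0.007, 0.05, 0], "twist": [0, 0, -0.18]}, {"translation": [0.008, 0.055, 0], "twist": [0, 0, -0.2]}]'

```text
t: 23.35
ee_pos: [480.3, -75.4, 249.6]
orientation: [3.118, -0.376, 0.002]
ft_force: [0.4, -6.3, -1.8]
width: 15.3
```

```bash
python3 feel.py; python3 arc.py -0.1 2 55.3
```

```text
t 23.35 ring 0.159 Ft 6.01 Fr -1.85 Fz -1.8 Mz 0.023 Mrad/L 1.081
23.35 now r 55.2 ang 2.914 z 249.6 [ 0.4 -6.3 -1.8] [-1.12 -0.05  0.02] 15.3
[0.006, 0.027] -0.1
[0.014, 0.053] -0.2
```

Emit:
send_rows --commands '[{"translation": [0.001, 0.005, 0], "twist": [0, 0, -0.02]}, {"translation": [0.002, 0.011, 0], "twist": [0, 0, -0.04]}, {"translation": [0.003, 0.016, 0], "twist": [0, 0, -0.06]}, {"translation": [0.004, 0.022, 0], "twist": [0, 0, -0.08]}, {"translation": [0.006, 0.027, 0], "twist": [0, 0, -0.1]}, {"translation": [0.007, 0.032, 0], "twist": [0, 0, -0.12]}, {"translation": [0.009, 0.037, 0], "twist": [0, 0, -0.14]}, {"translation": [0.01, 0.043, 0], "twist": [0, 0, -0.16]}, {"translation": [0.012, 0.048, 0], "twist": [0, 0, -0.18]}, {"translation": [0.014, 0.053, 0], "twist": [0, 0, -0.2]}]'

```text
t: 24.35
ee_pos: [481.8, -70.2, 249.6]
orientation: [3.095, -0.531, 0.003]
ft_force: [0.9, -7.9, -1.5]
width: 15.1
```

```bash
python3 feel.py; python3 arc.py -0.1 2 55.3
```

```text
t 24.35 ring 0.061 Ft 7.21 Fr -3.43 Fz -1.5 Mz -0.01 Mrad/L 1.157
24.35 now r 55.2 ang 2.816 z 249.6 [ 0.9 -7.9 -1.5] [-1.26 -0.12 -0.01] 15.1
[0.008, 0.026] -0.1
[0.019, 0.052] -0.2
```

Emit:
send_rows --commands '[{"translation": [0.001, 0.005, 0], "twist": [0, 0, -0.02]}, {"translation": [0.003, 0.01, 0], "twist": [0, 0, -0.04]}, {"translation": [0.005, 0.016, 0], "twist": [0, 0, -0.06]}, {"translation": [0.006, 0.021, 0], "twist": [0, 0, -0.08]}, {"translation": [0.008, 0.026, 0], "twist": [0, 0, -0.1]}, {"translation": [0.01, 0.031, 0], "twist": [0, 0, -0.12]}, {"translation": [0.012, 0.036, 0], "twist": [0, 0, -0.14]}, {"translation": [0.014, 0.042, 0], "twist": [0, 0, -0.16]}, {"translation": [0.016, 0.047, 0], "twist": [0, 0, -0.18]}, {"translation": [0.019, 0.052, 0], "twist": [0, 0, -0.2]}]'

```text
t: 25.35
ee_pos: [483.8, -65.1, 249.6]
orientation: [3.065, -0.685, 0.003]
ft_force: [1.5, -9.0, -2.4]
width: 15.4
```

```bash
python3 feel.py; python3 arc.py -0.1 2 55.3
```

```text
t 25.35 ring -0.037 Ft 7.59 Fr -5.07 Fz -2.4 Mz 0.05 Mrad/L 1.26
25.35 now r 55.2 ang 2.718 z 249.6 [ 1.5 -9.  -2.4] [-1.46 -0.18  0.05] 15.4
[0.011, 0.025] -0.1
[0.024, 0.05] -0.2
```

Emit:
send_rows --commands '[{"translation": [0.004, 0.004, 0], "twist": [0, 0, -0.02]}, {"translation": [0.008, 0.008, 0], "twist": [0, 0, -0.04]}, {"translation": [0.012, 0.012, 0], "twist": [0, 0, -0.06]}, {"translation": [0.016, 0.016, 0], "twist": [0, 0, -0.08]}, {"translation": [0.019, 0.02, 0], "twist": [0, 0, -0.1]}, {"translation": [0.022, 0.025, 0], "twist": [0, 0, -0.12]}, {"translation": [0.025, 0.03, 0], "twist": [0, 0, -0.14]}, {"translation": [0.028, 0.035, 0], "twist": [0, 0, -0.16]}, {"translation": [0.03, 0.04, 0], "twist": [0, 0, -0.18]}, {"translation": [0.033, 0.045, 0], "twist": [0, 0, -0.2]}]'

```text
t: 26.35
ee_pos: [486.5, -60.6, 249.5]
orientation: [3.026, -0.837, 0.001]
ft_force: [-0.5, -9.6, 0.1]
width: 15.3
```

```bash
python3 feel.py; python3 arc.py -0.1 2 55.0
```

```text
t 26.35 ring -0.132 Ft 8.58 Fr -4.29 Fz 0.1 Mz -0.017 Mrad/L 1.525
26.35 now r 54.8 ang 2.623 z 249.5 [-0.5 -9.6  0.1] [-1.63  0.23 -0.02] 15.3
[0.012, 0.025] -0.1
[0.028, 0.047] -0.2
```

Emit:
send_rows --commands '[{"translation": [0, 0, 0], "twist": [0, 0, 0]}, {"translation": [0, 0, 0], "twist": [0, 0, 0]}, {"translation": [0.003, 0.005, 0], "twist": [0, 0, -0.02]}, {"translation": [0.006, 0.01, 0], "twist": [0, 0, -0.04]}, {"translation": [0.009, 0.015, 0], "twist": [0, 0, -0.06]}, {"translation": [0.012, 0.019, 0], "twist": [0, 0, -0.08]}, {"translation": [0.015, 0.024, 0], "twist": [0, 0, -0.1]}, {"translation": [0.018, 0.028, 0], "twist": [0, 0, -0.12]}, {"translation": [0.021, 0.033, 0], "twist": [0, 0, -0.14]}, {"translation": [0.024, 0.037, 0], "twist": [0, 0, -0.16]}]'

```text
t: 27.35
ee_pos: [488.9, -57.0, 249.5]
orientation: [2.99, -0.957, 0.001]
ft_force: [-1.4, -10.7, 0.5]
width: 15.2
```

```bash
python3 feel.py; python3 arc.py -0.03 1 55.0
```

```text
t 27.35 ring -0.211 Ft 9.58 Fr -4.89 Fz 0.5 Mz -0.003 Mrad/L 1.615
27.35 now r 54.7 ang 2.544 z 249.5 [ -1.4 -10.7   0.5] [-1.75  0.3  -0.  ] 15.2
[0.007, 0.015] -0.06
```

Torque over drag is about 0.2–0.22 Nm and the ring is about 0.35 rad past the bite, which is mid-range. I'll release and look.

Emit:
send_rows --commands '[{"translation": [-0.008, -0.013, 0], "twist": [0, 0, 0]}, {"translation": [-0.008, -0.013, 0], "twist": [0, 0, 0]}, {"translation": [-0.008, -0.013, 0], "twist": [0, 0, 0]}, {"translation": [-0.008, -0.013, 0.1], "twist": [0, 0, 0]}, {"translation": [-0.008, -0.013, 0.25], "twist": [0, 0, 0]}, {"translation": [-0.008, -0.013, 0.5], "twist": [0, 0, 0]}, {"translation": [-0.008, -0.013, 0.8], "twist": [0, 0, 0]}, {"translation": [0.12, -0.08, 0.91], "twist": [0, 0, 0]}, {"translation": [0.12, -0.08, 0.91], "twist": [0, 0, 0]}, {"translation": [0.12, -0.08, 0.91], "twist": [0, 0, 0]}]' --grip 0.4

```text
t: 28.35
ee_pos: [500.6, -63.8, 340.6]
orientation: [-2.992, 0.959, -0.0]
ft_force: [0.6, -0.3, -0.3]
width: 26.5
```

Run:
```python
from h import *
o=ctrl.get_obs();print(o['t'],o['ee_pos'],o['orientation'],o['width'],o['ft_force'])
d=shot('wrist','w5',s=1.5)
x0,y0=189,86;im=(255*(d['img'][y0:y0+150,x0:x0+150,::-1]/255.)**.5).astype(np.uint8)
cv2.imwrite('pics/w5c.png',cv2.resize(im,None,fx=4,fy=4,interpolation=2))
```

```text
28.35 [500.6154111  -63.80675821 340.5792008 ] [-2.99162084e+00  9.58752255e-01 -1.59184618e-04] 26.488876349462252 [ 0.58985118 -0.27921783 -0.25025165]
```

View pics/w5c.png

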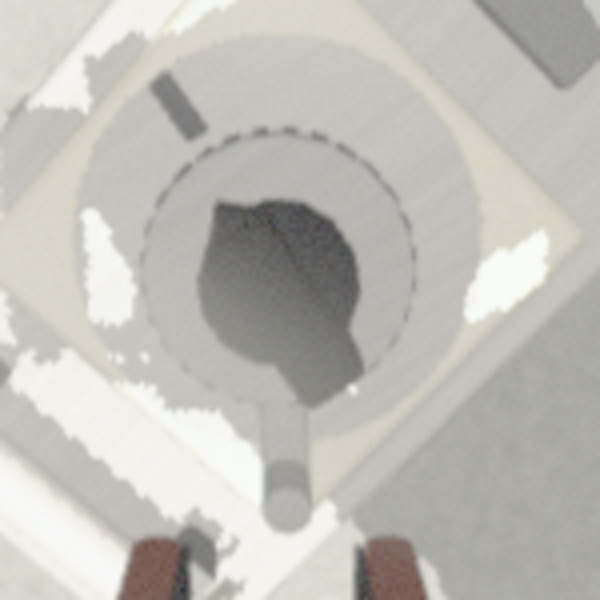

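Mark ends are at (160,78) and (198,134). Nose tip is at (217,202), tail corners at (362,375) and (310,407), post top at (288,508).

Run:
```python
from h import *
d=np.load('pics/w5.npz');f=lambda u,v,z: ray(d,189+u/4,86+v/4,z)
L=[(139,262),(416,262),(277,128),(180,165),(370,165),(405,205),(150,210),(400,320)]
pts=np.array([f(u,v,83)[:2] for u,v in L]);A=np.c_[2*pts,np.ones(len(pts))];s=np.linalg.lstsq(A,(pts**2).sum(1),rcond=None)[0];c=s[:2];print(c,np.sqrt(s[2]+c@c))
for n,p in dict(nose=f(217,202,108),tail=f(336,391,122),m1=f(197,134,48),m2=f(160,78,48),post=f(288,508,84)).items():
  v=p[:2]-c;print(n,p,np.hypot(*v).round(1),np.arctan2(v[1],v[0]).round(3))
p=f(217,202,108)-f(336,391,122);print('bar',np.arctan2(p[1],p[0]))
p=f(160,78,48)-f(197,134,48);print('mark',np.arctan2(p[1],p[0]))
```

```text
[534.37088369 -88.19623952] 30.01495797988522
nose [554.7 -88.4 108. ] 20.3 -0.01
tail [514.1 -87.3 122. ] 20.3 3.097
m1 [567.6 -88.4  48. ] 33.2 -0.006
m2 [583.1 -88.9  48. ] 48.7 -0.014
post [487.7 -58.2  84. ] 55.5 2.57
bar -0.027086969509125227
mark -0.03224688243525392
```

```bash
python3 -c "
from workcell import ctrl
print(ctrl.close_job())"
```

```text
the job is handed in; nothing more can be done
None
```

The dose stop is set to its new mark and the lock ring is clamped again. I handed the job in at about 28 s with the arm clear of everything.

- **Slackening:** I turned the ring about 0.65 rad anticlockwise by its post.
- **Knob:** I turned it about 0.9 rad clockwise with the ring slack. The side force on the grip rose to about 12 N, because the grip was about 1 mm off the knob's axis.
- **Tightening:** I turned the ring clockwise in small steps, feeling the force at the post. It rose from about 6 N to 9.6 N, roughly 0.2 Nm over the drag. From that I put the ring 0.33–0.41 rad past the bite, inside the 0.2–0.5 rad range. Force noise of about 0.5 N leaves about 0.05 rad of doubt in that, and a steady radial rub of 4–5 N at the post stayed on.
- **Final check:** The last wrist picture, after release, shows the nose at -0.010 rad and the mark at -0.006 to -0.014 rad. They agree to about 0.01 rad, and clamping did not drag the knob.
- **Surroundings:** I never went near the dish, vial or glove box, though I took no last wide picture to confirm they hadn't moved. No check failed.

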